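# Fold the bench splash guard away

## Robot

A 6-joint arm with a two-finger parallel gripper is mounted at the origin on a cart in front of the work surface, level with it; the furniture and walls round the work are solid. World frame = base frame: x ahead of the robot, y to its left, z up, the work surface at z = 0. Lengths are in mm, angles in degrees, forces in N, time in s.
With the tool pointing down it reaches from about 275 to 850 mm from the base axis. Payload 5.2 kg.
Tool frame: the origin (TCP) lies midway between the tips of the shut fingers; the grasp point (between the pads) lies 19 mm behind it; z points along the fingers, y is the line along which they close (so a half turn about z gives the same grasp; the last joint's range is limited). The gripper opens to 85 mm and grips with 20 to 120 N. Pads are 22 mm wide; open, the fingers measure 114 mm over their backs; the gripper's body (76 mm by 85 mm) begins 54 mm behind the grasp point. The pads swing forward as they close: fully open they stand 13 mm farther back than shut.
Start: joints at [-79.515, 14.817, 87.949, -0, 77.235, -11.62], TCP at [206.986, -509.57, 195.01] pointing down, gripper open.
Joint ranges: [-179.93, 179.93], [-52.35, 119.4], [10.71, 147.94], [-69.91, 249.91], [12.55, 155.21], [-178.61, 178.61]. Speed limits (degrees/s): [147.25, 147.25, 180, 180, 180, 180].

## Interface

Orientations are given as [roll, pitch, yaw] about the fixed x, y, z axes, in that order (R = Rz(yaw) Ry(pitch) Rx(roll)).
In Python, from rig import status, imaging, workorder gives the robot as it stands.
- The arm moves only by the tool arm_command, never from a script. Its argument "deltas" is a list of rows, each a list of 7 numbers: the turn, a rotation vector about the world's x, y, z in degrees, then the shift along the world's x, y, z in cm, then the closure, from -1 (fully open) to 1 (shut), so that 0 is half open. In form: [[wx, wy, wz, x, y, z, jaw], ...]. A call has exactly 5 rows; each row is the pose to reach, as a shift and turn from the pose commanded when the call began; what a row does not reach only later rows make up. A row lasts 1/8 s, in which the tool goes at most 62.5 mm and 10.7 degrees, less where a joint would pass 70% of its speed; a pose out of reach is approached as far as the arm can. A call with a gripper value outside its range is refused whole. The fingers move at their own pace and stop on an object; the grip force is fixed at half the most. Time passes only in rows, so rows that repeat a pose let the fingers close, or fill a call up. It gives the time, the measured TCP pose, the force, the opening and the grip force at its end, in the units of the state.
- status.get_state(): the state, without advancing time (a new reading comes with each control period).
- imaging.get_image(name): name is "scene" or "top"; returns a dict with "pixels" (384x512x3 uint8, red, green, blue), "depth" (384x512 float32, mm along the optical axis (not along the pixel's ray), 0 where there is no reading), "fovy" (degrees; the focal length in pixels is half the picture's height over the tangent of half this angle, whatever the lens; pixels are square), "cx", "cy" (the principal point, pixels), "T" (4x4, takes a point from camera to world coordinates). Camera axes: x right, y down, z forward; pixel columns grow to the right and rows downward; lengths in mm; the calibration is good to about 2 mm. A picture is of the moment at which its call begins.
- workorder.hand_in(): hands the job in; it is judged then, once.
The state is a dict: "clock": time; "joint_pos": joint angles; "joint_vel": joint speeds; "joint_efforts": joint torques, N m; "tcp_pos": TCP position; "orientation": TCP orientation; "contact_force": force on the tool from outside, world axes, zero at the start; "ft_torque": the same for the moment, N m; "grip_width": finger opening in mm; "grip_force": force on a finger pad.
Only numpy, scipy, OpenCV 4.12 (cv2) and the standard library are available. Lean on these libraries where they do the work, as an engineer would, in place of code of your own. Each camera call takes 0.05 s, during which the arm holds its last target. There are 200 camera calls.

## Task

Fold the three-panel splash guard away. First lift the end panel so that its drop pin leaves the keeper, fold it right round against the middle panel and press it home past its sprung catch; then fold these two together right round against the fixed panel, again home past its catch. Leave the things standing about where they are.

Things in the scene. Friction and masses are not known exactly. Their poses are not given: they have to be found in the camera images.
- guard: Three grey upright panels in a row on an aluminium rail (30 x 392 x 6 mm) screwed to the worktop; does not move. Origin: centre of the rail's underside. y runs along the rail to the fixed panel, z up; panels fold to the -x side (robot's side). Here: sheets 8 mm thick, unfolded all in plane x = 0; fixed panel y 0.066 to 0.174, middle 0.054 to -0.054, end -0.066 to -0.174.
- first_hinge (a point): First hinge's vertical axis, at worktop height, guard frame x -0.016, y +0.060: carries the middle panel, whose sheet centre is 16 mm off the axis. Folded home, the middle panel's sheet centre is at guard x -0.032, with the end panel's at x -0.016 between it and the fixed panel. The gaps are 8 mm, no room for fingers: the last part must be pushed on the outer face with shut fingers.
- second_hinge (a point): Second hinge's vertical axis, at worktop height, unfolded at guard x -0.008, y -0.060; travels with the middle panel and carries the end panel, whose sheet centre is 8 mm off the axis. Folded home the end panel lies parallel to the middle panel, 16 mm between sheet centres, 8 mm gap (no room for fingers: push the last part on the outer face with shut fingers).
- keeper (a point): Keeper: two lugs on the rail, tops at z 0.022, gap 14 mm; this point is between them at lug-top height, guard x 0, y -0.165. The end panel's drop pin (8 mm diameter, foot at z 0.010, 105 mm from the second hinge) stands between them: while it is down neither panel can swing. Lifting the end panel 15 to 25 mm frees it; it may come down again once swung 0.2 rad.
- catch_fixed (a point): Catch on the fixed panel: bracket 16 mm wide reaching 48 mm towards guard -x, top at z 0.121, with a sprung ball (this point: guard x -0.039, y 0.160, z 0.097) that rides over the middle panel's shoulder. It resists over the last 0.16 rad, needs 8 to 20 N of push at the grip, snaps about 0.07 rad before the rigid stop and then holds the panel there; short of that it throws it back.
- catch_mid (a point): The same kind of catch on the middle panel, for the end panel: bracket reaching 32 mm towards the robot's side, 20 mm from the first hinge; this point: its ball, guard x -0.023, y 0.040, z 0.097 when unfolded. Same push, snap and hold as the other catch.
- guard_end (a joint): Second hinge, between the middle and the end panel, rad: 0 = unfolded in line, 3.14 = end panel folded fully home against the middle panel (stop). Turns clockwise from above as it grows. Light friction (about 0.03 N m); stays where it is left, except near the catch.
- guard_mid (a joint): First hinge, between the fixed and the middle panel, rad: 0 = unfolded in line (stop), 3.14 = folded fully home against the fixed panel (stop). Turns clockwise from above as it grows. Friction about 0.18 N m. Pushing (not pinching) the end panel while that is folded less than a right angle tends to swing the middle panel along; beyond a right angle the push keeps it on its stop.
- guard_lift (a joint): Height of the end panel above its resting height, m: 0 to 0.030; it drops back by its own weight (1.8 to 3.5 N) when let go.
- end_grip (a point): Middle of the top edge (z 0.125) of the end panel's raised grip, 60 mm from the second hinge; the grip is 8 mm thick, 56 mm long and stands 30 mm above the panel's shoulders. Sheets reach from z 0.030 to shoulders at z 0.095.
- mid_grip (a point): Middle of the top edge (z 0.125) of the middle panel's raised grip, 60 mm from the first hinge; same size as the end panel's. Sheets reach from z 0.030 to shoulders at z 0.095.
- tube_rack: Bystander: cream five-place tube rack, 23 x 136 x 66 mm, behind the fixed panel. Origin: centre of its underside.
- caps_box: Bystander: small smoked box of spare caps, 72 x 102 x 49 mm, behind the middle panel. Origin: centre of its underside.
- tape_roll: Bystander: roll of tape lying flat, 98 mm across, 25 mm high, beyond the end panel. Origin: centre of its underside.
- timer: Bystander: white bench timer, 62 x 66 x 19 mm, beyond the fixed panel. Origin: centre of its underside.

How it is judged (in metres and radians):
On the way:
1. the end panel is folded home against the middle panel (past its catch, 3.09 rad or more) while the middle panel is still open (less than 0.8 rad) (value of joint guard_end above 3.09 rad and value of joint guard_mid below 0.8 rad), for 0.2 s.
At the end, for the whole second after the job is handed in: Both hinges are folded home past their catches (3.09 rad or more of 3.14), the end panel is down (less than 6 mm lifted), and all is at rest (value of joint each of guard_end, guard_mid above 3.09 rad and value of joint guard_lift below 0.006 m and velocity of joint guard_mid below 0.05 rad/s); the robot touches nothing.
It fails at once if a bystander (tube rack, caps box, tape roll or timer) is shifted by more than 30 mm (distance of any of tube_rack, caps_box, tape_roll, timer from where it was at the start of the episode above 0.03 m).
It also fails if it takes over 67 s, if anything falls off the work surface, if the arm or the gripper's body presses on something with over 40 N, if the wrist force passes 120 N, or if a joint passes its speed limit or range.

## Working session

There is one attempt and no reset: what is moved stays moved. The work goes in short steps, Python scripts to look and compute and a tool call to move; the robot and the scene stay as the last step left them, time stands still between calls to the robot, and variables do not carry over. Pictures are saved under pics/ and viewed, at most 10 in all, crops included, and the job is handed in when it is done.

Besides the shell and the picture viewer there is one more tool, called after "Request:" in YAML: its name, and indented under it one key for each argument. arm_command: Moves the arm, as the interface text tells. Its arguments: {"type":"object","properties":{"deltas":{"type":"array","items":{"type":"array","items":{"type":"number"}}}},"required":["deltas"]}

```bash
ls; mkdir -p pics; python3 - <<'E'
from rig import status, imaging
import cv2,numpy as np
s=status.get_state(); print({k:np.round(v,2).tolist() for k,v in s.items()})
for n in("scene","top"):
    d=imaging.get_image(n); print(n,d["fovy"],d["cx"],d["cy"],np.round(d["T"],3).tolist())
    cv2.imwrite(f"pics/{n}0.png",d["pixels"][:,:,::-1]); np.savez(f"{n}0.npz",**d)
E
```

```text
pics
{'clock': 0.0, 'joint_pos': [-79.52, 14.86, 88.01, -0.0, 77.23, -11.62], 'joint_vel': [0.09, -0.05, 0.06, 0.1, -0.01, -0.0], 'joint_efforts': [-0.0, -44.6, -29.06, -0.0, 0.01, -0.0], 'tcp_pos': [206.87, -508.98, 194.18], 'orientation': [-179.9, -0.02, 22.1], 'contact_force': [-0.02, -0.16, 0.41], 'ft_torque': [-0.08, -0.01, -0.05], 'grip_force': 0.0, 'grip_width': 85.34}
scene 53.32102945739839 254.85680996567055 188.5847369438739 [[-0.567, -0.419, 0.709, -265.74], [-0.823, 0.295, -0.485, 488.698], [-0.006, -0.859, -0.512, 703.615], [0.0, 0.0, 0.0, 1.0]]
top 43.778455108569844 252.72317215243189 188.9850935787626 [[-0.01, -0.993, 0.115, 386.98], [-1.0, 0.01, 0.002, -46.776], [-0.003, -0.115, -0.993, 1342.967], [0.0, 0.0, 0.0, 1.0]]
```

View pics/scene0.png

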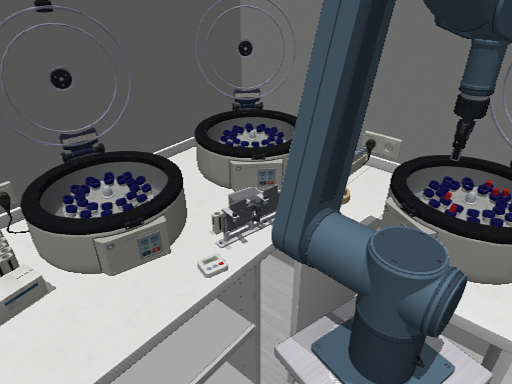

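View pics/top0.png

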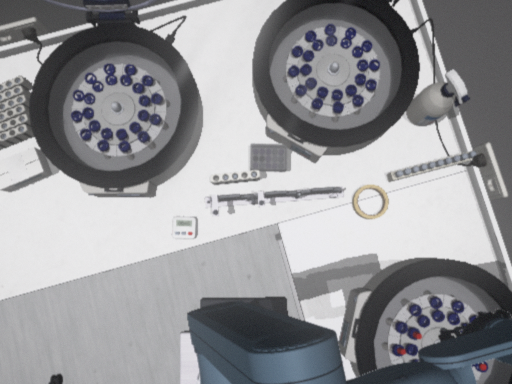

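The scene view shows the guard at about (245,212), partly hidden by the arm. In the top view the rail runs from (205,200) to (345,193), the fixed panel is at the left, the timer at (184,228), the rack at (235,177), the caps box at (270,157) and the tape at (371,202).

```bash
cat > h.py <<'E'
import numpy as np,cv2
from rig import status, imaging
def cloud(d):
    H,W=d["depth"].shape; f=H/2/np.tan(np.radians(float(d["fovy"]))/2)
    u,v=np.meshgrid(np.arange(W),np.arange(H)); z=d["depth"].astype(float)
    P=np.stack([(u-d["cx"])*z/f,(v-d["cy"])*z/f,z,np.ones_like(z)],-1)@np.array(d["T"]).T
    P=P[...,:3]; P[z<=0]=np.nan; return P
def proj(d,p):
    f=384/2/np.tan(np.radians(float(d["fovy"]))/2); q=np.linalg.inv(d["T"])@np.append(p,1)
    return f*q[0]/q[2]+d["cx"],f*q[1]/q[2]+d["cy"]
E
python3 - <<'E'
from h import *
a=[]
for n,(x0,x1,y0,y1) in {"top":(190,390,140,240),"scene":(195,295,170,280)}.items():
    d=np.load(n+"0.npz"); P=cloud(d); C=P[y0:y1,x0:x1]
    for lo,hi in((85,100),(110,135)):
        m=(C[...,2]>lo)&(C[...,2]<hi); q=C[m]
        if len(q)<5: print(n,lo,len(q)); continue
        c=q[:,:2].mean(0); w,V=np.linalg.eigh(np.cov(q[:,:2].T)); t=(q[:,:2]-c)@V[:,1]; s=(q[:,:2]-c)@V[:,0]
        print(n,lo,len(q),c.round(1),V[:,1].round(4),t.min().round(1),t.max().round(1),s.min().round(1),s.max().round(1),np.percentile(q[:,2],[5,50,95]).round(1))
    im=cv2.resize(d["pixels"][y0:y1,x0:x1,::-1],None,fx=4 if n=="top" else 5,fy=4 if n=="top" else 5,interpolation=cv2.INTER_CUBIC); a.append(im)
W=800; a=[cv2.copyMakeBorder(i,0,0,0,W-i.shape[1],0) for i in a]
o=np.vstack(a); print(o.shape); o=cv2.resize(o,None,fx=600/o.shape[0],fy=600/o.shape[0]) ; cv2.imwrite("pics/crop1.png",o)
d=np.load("top0.npz");P=cloud(d);print("table z",np.nanmedian(P[240:260,100:160,2]))
for nm,(u,v) in dict(timer=(184,228),rack=(235,177),caps=(270,157),tape=(371,187)).items(): print(nm,P[v,u].round(0))
E
```

```text
top 85 337 [ 558.2 -142.5] [-0.2141  0.9768] -241.8 239.9 -157.8 56.9 [85.9 91.5 98.4]
top 110 651 [ 568.7 -130.6] [-0.4003  0.9164] -239.0 215.6 -181.0 85.3 [111.  121.5 134. ]
scene 85 472 [588.  -81.3] [-0.7588  0.6513] -137.7 184.9 -128.6 96.8 [85.7 92.4 99. ]
scene 110 334 [518.9 -27.5] [-0.4806  0.877 ] -189.9 104.0 -125.7 50.9 [110.4 115.  125.2]
(950, 800, 3)
table z -2.3632654008961254
timer [433. 146.  19.]
rack [568.   3.  60.]
caps [626. -93.  41.]
tape [ 541. -373.   24.]
```

View pics/crop1.png

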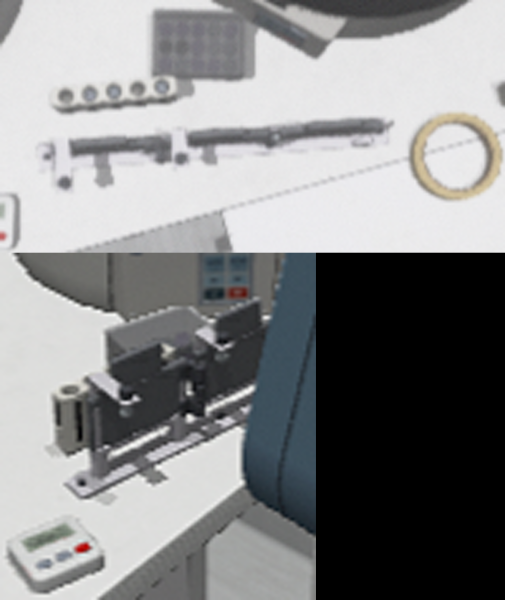

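The crop shows the grips and hinge brackets clearly. In the top view the guard spans columns 200–348 and rows 183–213. Now I'll fit its pose with a tighter selection.

```bash
python3 - <<'E'
from h import *
def fit(q):
    c=np.median(q[:,:2],0)
    vx,vy,x0,y0=cv2.fitLine(q[:,:2].astype(np.float32),cv2.DIST_HUBER,0,.01,.01).ravel()
    if vy<0: vx,vy=-vx,-vy
    t=(q[:,:2]-[x0,y0])@[vx,vy]; e=[t.min(),t.max()]
    return np.degrees(np.arctan2(-vx,vy)).round(2),[(x0+k*vx).round(1) for k in e],[(y0+k*vy).round(1) for k in e],len(q)
for n,(x0,x1,y0,y1) in {"top":(200,350,178,215),"scene":(205,290,180,250)}.items():
    d=np.load(n+"0.npz"); P=cloud(d)[y0:y1,x0:x1]
    for lo,hi in((-5,3),(3,9),(60,90),(85,100),(104,119),(119,135)):
        m=(P[...,2]>lo)&(P[...,2]<hi)&(P[...,0]<590)&(P[...,0]>480); q=P[m]
        if len(q)>8: print(n,lo,hi,fit(q),q[:,2].max().round(1))
d=np.load("top0.npz");P=cloud(d)
for v in range(182,212,2): print(v,' '.join(f"{z:4.0f}" for z in P[v,200:350:4,2]))
E
```

```text
top -5 3 (np.float32(-3.53), [np.float64(513.4), np.float64(539.7)], [np.float64(-317.8), np.float64(106.8)], 2797) 3.0
top 3 9 (np.float32(3.46), [np.float64(526.2), np.float64(501.8)], [np.float64(-309.6), np.float64(94.5)], 461) 8.9
top 60 90 (np.float32(3.18), [np.float64(527.3), np.float64(508.2)], [np.float64(-275.6), np.float64(68.1)], 267) 89.9
top 85 100 (np.float32(4.07), [np.float64(530.4), np.float64(506.0)], [np.float64(-275.5), np.float64(68.0)], 228) 99.4
top 104 119 (np.float32(4.73), [np.float64(527.7), np.float64(502.1)], [np.float64(-246.9), np.float64(63.3)], 237) 118.9
top 119 135 (np.float32(3.98), [np.float64(530.2), np.float64(509.9)], [np.float64(-249.5), np.float64(41.9)], 184) 128.5
scene -5 3 (np.float32(-12.56), [np.float64(479.0), np.float64(534.9)], [np.float64(-127.0), np.float64(124.0)], 624) 3.0
scene 3 9 (np.float32(4.82), [np.float64(521.1), np.float64(501.0)], [np.float64(-132.5), np.float64(106.4)], 425) 8.9
scene 60 90 (np.float32(3.43), [np.float64(517.7), np.float64(505.0)], [np.float64(-140.5), np.float64(71.6)], 505) 89.9
scene 85 100 (np.fl
[... 2561 characters left out ...]
 -0  118   -7    0   -8   -5   -3  -10   -0   -2   -4   -3    0   -0   -5   -1   -2   -3   -4    1   -2   -9   -6    1
206    1   -2    5  111  108   -2   -5   -2   -1   -0   -5  nan   -3    1   -3   -5   -5   -6    1   -4   -1   -4   -5   -3   -2   -6   -4   -4  nan   -2   -1   -3  nan   -2   -8   -3   -4    4
208   -2   -3    2  112  107    3    1   -3    1   -0  -10   -5    2   -3  -11   -2    0    1    0   -5    1   -5    2   -2   -5   -2   -3   -5   -3   -2   -0   -3   -8   -4    3   -2   -1   -3
210    1   -3   -1  103  120   -2   -3   -1   -4   -6   -3   -3   -3    1   -1   -3   -5    1   -4    1   -6   -5   -4   -3   -8    2   -3    1   -3   -1   -2    2    1    0   -1   -3   -2   -3
```

```bash
python3 - <<'E'
from h import *
d=np.load("top0.npz");P=cloud(d);T=d["T"];f=192/np.tan(np.radians(float(d["fovy"]))/2)
g=cv2.cvtColor(d["pixels"],cv2.COLOR_RGB2GRAY).astype(float)
def ray(u,v,z):
    r=T[:3,:3]@[(u-d["cx"])/f,(v-d["cy"])/f,1]; o=T[:3,3]; return o+r*(z-o[2])/r[2]
print("grip heights")
pts=[]
for c in range(222,342):
    col=g[180:205,c]; k=np.argmax(col<115)   # first dark from behind
    if k==0: continue
    sub=180+k-1+(col[k-1]-115)/(col[k-1]-col[k])
    zz=np.nanmedian(P[180+k:180+k+2,c,2]); 
    if zz>112: p=ray(c,sub,124); pts.append((c,sub,zz,*p[:2]))
pts=np.array(pts); 
np.set_printoptions(suppress=True,linewidth=150)
print(pts.round(1)[::3])
vx,vy,x0,y0=cv2.fitLine(pts[:,3:].astype(np.float32),cv2.DIST_HUBER,0,.01,.01).ravel(); print(np.degrees(np.arctan2(-vx,vy)),x0,y0)
# scene-view
d=np.load("scene0.npz");P=cloud(d)
q=P[180:250,205:290].reshape(-1,3); q=q[(q[:,2]>100)&(q[:,2]<125)&(q[:,0]<535)&(q[:,0]>490)]
vx,vy,x0,y0=cv2.fitLine(q[:,:2].astype(np.float32),cv2.DIST_HUBER,0,.01,.01).ravel();print("scene",np.degrees(np.arctan2(-vx,vy)),x0,y0, np.histogram(q[:,1],np.arange(-150,80,10)))
E
```

```text
grip heights
[[239.  195.8 120.3 510.3  -9.5]]
-14.7029295 500.26605 -47.847347
scene -176.26344 511.478 -34.06708 (array([ 0,  0, 21, 21, 20, 18, 20, 13, 24, 25,  0,  0,  0,  0, 19, 22, 26, 23, 23, 19, 21, 14]), array([-150, -140, -130, -120, -110, -100,  -90,  -80,  -70,  -60,  -50,  -40,  -30,  -20,  -10,    0,   10,   20,   30,   40,   50,   60,   70]))
```

```bash
cat > fit.py <<'E'
from h import *
from scipy.optimize import least_squares
B=[]  # x0,x1,y0,y1,z0,z1 in guard
for a,b in((66,174),(-54,54),(-174,-66)):
    m=(a+b)/2; B+= [(-4,4,a,b,30,95),(-4,4,m-28,m+28,95,125)]
B+=[(-48,0,152,168,105,121),(-32,0,32,48,105,121),(-15,15,-196,196,0,6)]
B=np.array(B,float); c=B.reshape(-1,3,2).mean(2); h=(B.reshape(-1,3,2)[:,:,1]-c)
def sdf(p):
    q=np.abs(p[:,None]-c)-h; return (np.linalg.norm(np.maximum(q,0),axis=2)+np.minimum(q.max(2),0)).min(1)
S=[]
for n,(x0,x1,y0,y1) in {"top":(200,350,178,215),"scene":(205,290,180,250)}.items():
    q=cloud(np.load(n+"0.npz"))[y0:y1,x0:x1].reshape(-1,3); q=q[(q[:,2]>12)&(q[:,0]>470)&(q[:,0]<545)]; S.append(q)
def tr(p,o,k):
    s,cc=np.sin(p[2]),np.cos(p[2]); d=o-np.append(p[:2],0); d=d+[0,0,p[3+k]]
    return np.stack([cc*d[:,0]+s*d[:,1],-s*d[:,0]+cc*d[:,1],d[:,2]],1)
for sel in((0,1),(0,),(1,)):
    f=lambda p:np.concatenate([sdf(tr(p,S[k],k)) for k in sel]+[p[3:]])
    r=least_squares(f,[515,-101,np.radians(4),2,2],loss="soft_l1",f_scale=2,x_scale=[1,1,.01,1,1])
    print(sel,r.x[:2].round(2),np.degrees(r.x[2]).round(2),r.x[3:].round(2),np.median(np.abs(r.fun)).round(2),len(r.fun))
E
python3 fit.py
```

```text
(0, 1) [ 513.18 -104.14] 4.05 [-3.1   0.75] 1.6 2423
(0,) [514.47 -99.68] 3.57 [-3.55 -0.  ] 2.16 966
(1,) [ 512.06 -104.39] 3.77 [0.   0.81] 1.32 1459
```

Request:
arm_command:
  deltas:
    - [0,0,7.2,3.15,2.88,0,-1]
    - [0,0,14.4,6.3,5.76,0,-1]
    - [0,0,21.6,9.45,8.64,0,-1]
    - [0,0,28.8,12.6,11.52,0,-1]
    - [0,0,36,15.75,14.4,0,-1]

```text
clock: 0.72
tcp_pos: [365.2, -364.3, 194.7]
orientation: [-180.0, -0.0, 58.3]
contact_force: [0.4, -0.7, -0.3]
grip_width: 85.5
grip_force: 0.0
```

Request:
arm_command:
  deltas:
    - [0,0,7.2,3.15,2.88,0,-1]
    - [0,0,14.4,6.3,5.76,0,-1]
    - [0,0,21.6,9.45,8.64,0,-1]
    - [0,0,28.8,12.6,11.52,0,-1]
    - [0,0,36,15.75,14.4,0,-1]

```text
clock: 1.35
tcp_pos: [522.7, -220.3, 194.6]
orientation: [-180.0, -0.0, 94.3]
contact_force: [-0.6, -0.1, 0.0]
grip_width: 85.4
grip_force: 0.0
```

```bash
python3 - <<'E'
from h import *
s=status.get_state(); print(s["clock"],np.round(s["tcp_pos"],1),np.round(s["orientation"],1),np.round(s["joint_pos"],0))
d=imaging.get_image("scene"); np.savez("scene1.npz",**d); t=imaging.get_image("top"); np.savez("top1.npz",**t)
a=cv2.resize(d["pixels"][150:290,180:380,::-1],None,fx=4,fy=4,interpolation=cv2.INTER_CUBIC)
cv2.imwrite("pics/s1.png",a)
E
sed 's/0\.npz/1.npz/; s/"top":(200,350,178,215)/"top":(200,300,178,215)/; s/205,290,180,250/205,340,160,250/' fit.py > fit1.py; python3 fit1.py
```

```text
1.35 [ 522.7 -220.3  194.6] [-180.    -0.    94.3] [-34.  17.  86.  -0.  78. -38.]
(0, 1) [ 513.13 -111.56] 3.43 [-5.65 -8.57] 2.52 1864
(0,) [514.23 -98.89] 3.47 [-4.99  0.  ] 2.24 673
(1,) [ 512.26 -116.9 ] 3.31 [ 0.  -9.9] 2.6 1193
```

View pics/s1.png

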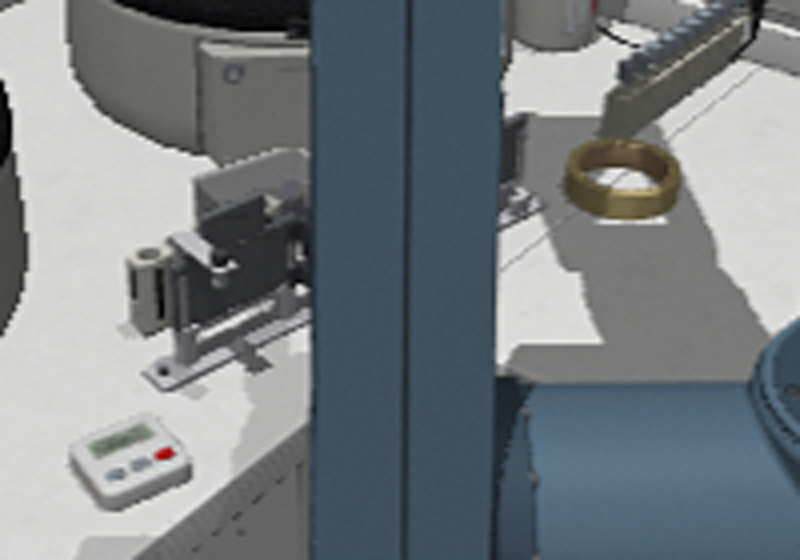

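The arm covers the middle of the scene view. The two rail ends are visible at crop (145,375) and (541,205), which gives a length check.

```bash
python3 - <<'E'
from h import *
def ray(d,u,v,z):
    T=d["T"];f=192/np.tan(np.radians(float(d["fovy"]))/2)
    r=T[:3,:3]@[(u-d["cx"])/f,(v-d["cy"])/f,1]; o=T[:3,3]; return (o+r*(z-o[2])/r[2]).round(1)
d=np.load("scene1.npz"); c=lambda x,y:(180+(x+.5)/4-.5,150+(y+.5)/4-.5)
print("rail",ray(d,*c(143,374),6),ray(d,*c(541,207),6),ray(d,*c(170,390),6))
t=np.load("top0.npz"); c=lambda x,y:(190+(x/.6316+.5)/4-.5,140+(y/.6316+.5)/4-.5)
print("top rail left",ray(t,*c(38,152),6),"panel end",ray(t,*c(384,123),95))
for th,o in((3.9,(513.5,-102)),(3.5,(514.3,-99.5)),(4.0,(513.2,-104))):
    a=np.radians(th);R=np.array([[np.cos(a),-np.sin(a)],[np.sin(a),np.cos(a)]])
    print(th,[(R@p+o).round(1).tolist() for p in((-15,196),(15,196),(-15,-196),(15,-196),(4,-174))])
    q=[(-4,-148),(-4,-92),(4,-148),(4,-92),(-4,-28),(-4,28),(-4,92),(-4,148)]
    print([np.round(proj(t,[*(R@p+o),125]),1).tolist() for p in q]); print([np.round(proj(np.load("scene0.npz"),[*(R@p+o),125]),1).tolist() for p in q[4:]])
g=cv2.cvtColor(t["pixels"],cv2.COLOR_RGB2GRAY); print(g[182:204,215:345:3])
E
```

```text
rail [513.1  95.    6. ] [ 514.5 -289.4    6. ] [486.5  88.1   6. ]
top rail left [512.1  90.6   6. ] panel end [ 530.4 -278.4   95. ]
3.9 [[485.2, 92.5], [515.1, 94.6], [511.9, -298.6], [541.8, -296.5], [529.3, -275.3]]
[[332.8, 191.3], [311.0, 193.0], [332.5, 188.2], [310.7, 189.9], [286.1, 194.9], [264.3, 196.6], [239.4, 198.6], [217.6, 200.3]]
[[278.9, 184.9], [264.5, 191.0], [247.1, 198.4], [231.0, 205.2]]
3.5 [[487.4, 95.2], [517.3, 97.1], [511.3, -296.1], [541.2, -294.2], [528.9, -272.9]]
[[331.8, 191.4], [310.0, 192.9], [331.5, 188.3], [309.8, 189.8], [285.1, 194.7], [263.3, 196.2], [238.4, 198.0], [216.6, 199.6]]
[[278.1, 185.1], [263.6, 191.1], [246.1, 198.4], [229.9, 205.2]]
4.0 [[484.6, 90.5], [514.5, 92.6], [511.9, -300.6], [541.8, -298.5], [529.3, -277.3]]
[[333.5, 191.3], [311.8, 193.0], [333.2, 188.2], [311.5, 189.9], [286.9, 195.0], [265.1, 196.7], [240.2, 198.7], [218.4, 200.5]]
[[279.5, 184.8], [265.2, 190.9], [247.8, 198.2], [231.7, 205.1]]
[[154 133 117 122 100 121 137 111 183 197 188 223 229 228 231 229 228 230
  229 231 231 231 232 232 232 233 231 232 232 230 2
[... 3201 characters left out ...]
9 179 178 183 122 132 107 144 181 189 222
  219 149 206 222 223 223 223 213 198 199 227 225 219 215 222 231 230 232
  233 233 233 233 232 233 233 234]
 [226 149 152 172 147 139 189 210 221 221 207 173 154 111 138 130 138 223
  198 150 184 213 212 220 229 220 206 210 228 233 232 230 230 229 231 232
  233 232 232 232 234 232 232 233]
 [226 185 201 214 170 148 205 222 223 224 221 211 153 108 133 115 123 216
  182 147 164 220 217 220 232 232 229 228 231 233 234 232 230 232 233 231
  232 232 231 233 232 231 231 233]
 [225 216 221 223 175 151 210 222 222 223 223 223 149 101 140 116 136 221
  208 148 166 230 229 230 231 232 232 230 231 233 232 232 232 231 232 233
  233 232 233 233 232 232 229 227]]
```

Request:
arm_command:
  deltas:
    - [0,0,0,0,0,-3,-1]
    - [0,0,0,0,0,-6,-1]
    - [0,0,0,0,0,-8.5,-1]
    - [0,0,0,0,0,-9.7,-1]
    - [0,0,0,0,0,-9.7,1]

```text
clock: 2.08
tcp_pos: [521.2, -221.6, 97.3]
orientation: [-179.9, -0.1, 94.1]
contact_force: [0.7, 0.4, -0.3]
grip_width: 69.5
grip_force: 0.0
```

Request:
arm_command:
  deltas:
    - [0,0,0,0,0,0,1]
    - [0,0,0,0,0,0,1]
    - [0,0,0,0,0,0,1]
    - [0,0,0,0,0,0,1]
    - [0,0,0,0,0,0,1]

```text
clock: 2.7
tcp_pos: [522.0, -221.6, 98.1]
orientation: [180.0, 0.0, 94.1]
contact_force: [0.5, 0.4, -0.3]
grip_width: -0.5
grip_force: 0.0
```

The fingers shut on nothing, so I'm checking with a picture.

```bash
python3 - <<'E'
from h import *
t=imaging.get_image("top"); d=imaging.get_image("scene"); np.savez("top2.npz",**t)
a=cv2.resize(t["pixels"][140:240,200:400,::-1],None,fx=4,fy=4,interpolation=cv2.INTER_CUBIC)
cv2.imwrite("pics/t2.png",a)
print([np.round(proj(t,p),1).tolist() for p in([522,-221.6,98],[522,-221.6,125])])
E
```

```text
[[320.2, 191.6], [321.7, 190.4]]
```

View pics/t2.png

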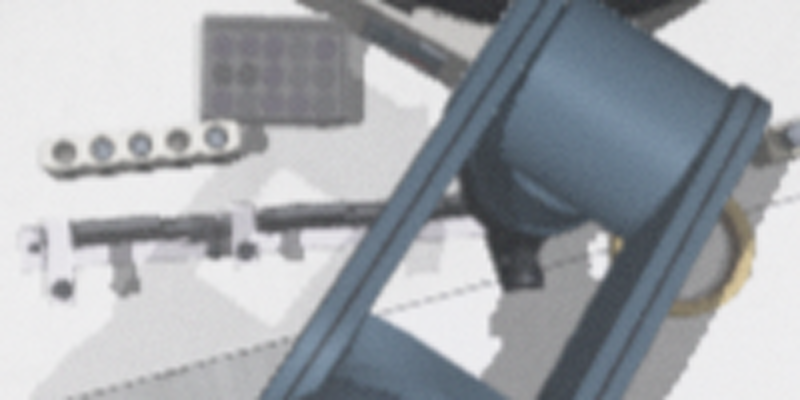

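```bash
python3 - <<'E'
from h import *
np.set_printoptions(suppress=True,linewidth=170)
s=status.get_state(); print(s["clock"],s["grip_width"],s["grip_force"],np.round(s["tcp_pos"],1))
t=np.load("top2.npz");P=cloud(t)
for v in range(186,216,3): print(v,[f"{P[v,u,0]:.0f},{P[v,u,1]:.0f},{P[v,u,2]:.0f}" for u in range(298,344,5)])
d=imaging.get_image("scene"); Q=cloud(d); m=(np.abs(Q[...,1]+222)<60)&(Q[...,0]>470)&(Q[...,0]<560)&(Q[...,2]>10)&(Q[...,2]<400)
print(m.sum()); v,u=np.nonzero(m); print(u.min(),u.max(),v.min(),v.max())
for z in range(10,250,20):
    q=Q[m&(Q[...,2]>=z)&(Q[...,2]<z+20)]
    if len(q): print(z,len(q),q.min(0).round(0),q.max(0).round(0))
E
```

```text
2.8 0.11779666698348545 0.0 [ 522.  -221.6   98. ]
186 ['549,-173,1', '480,-127,573', '480,-135,575', '549,-216,-3', '509,-185,326', '504,-189,372', '499,-193,414', '494,-197,448', '488,-197,498', '487,-205,505']
189 ['474,-118,579', '475,-127,576', '475,-135,575', '526,-200,123', '506,-188,303', '500,-192,352', '495,-196,391', '489,-198,442', '490,-208,440', '483,-206,497']
192 ['470,-118,579', '470,-127,576', '523,-191,83', '524,-206,75', '501,-191,282', '495,-193,340', '492,-200,367', '489,-205,397', '487,-212,415', '483,-216,443']
195 ['464,-118,582', '464,-126,580', '522,-200,8', '523,-215,-2', '523,-229,2', '492,-199,301', '488,-203,343', '487,-211,357', '485,-219,373', '486,-232,356']
198 ['459,-118,584', '459,-126,582', '515,-200,2', '515,-214,1', '514,-228,1', '496,-215,191', '486,-210,297', '483,-217,325', '483,-227,329', '514,-300,-3']
201 ['454,-117,587', '507,-187,-4', '506,-200,-1', '507,-215,-5', '506,-229,-5', '488,-213,201', '484,-218,247', '484,-229,250', '506,-285,-1', '505,-299,-1']
204 ['450,-117,587', '498,-186,-4', '498,-200,2', '498,-214,-1', '498,-228,0', '48
[... 415 characters left out ...]
-1', '472,-199,0', '473,-214,-6', '472,-228,-1', '472,-243,-7', '472,-256,-3', '472,-270,-4', '472,-284,-3', '472,-298,-3']
1004
304 318 90 202
10 34 [ 514. -274.   10.] [ 540. -256.   29.]
30 34 [ 521. -277.   30.] [ 530. -246.   50.]
50 35 [ 524. -275.   51.] [ 530. -245.   69.]
70 35 [ 522. -273.   70.] [ 529. -242.   89.]
90 23 [ 521. -274.   90.] [ 532. -240.  108.]
110 11 [ 523. -251.  112.] [ 531. -239.  125.]
130 3 [ 508. -227.  143.] [ 511. -224.  150.]
150 8 [ 503. -229.  155.] [ 510. -219.  168.]
170 19 [ 484. -233.  182.] [ 519. -208.  189.]
190 53 [ 472. -239.  190.] [ 512. -208.  210.]
210 42 [ 471. -226.  211.] [ 500. -210.  230.]
230 74 [ 471. -230.  230.] [ 503. -209.  250.]
```

```bash
python3 - <<'E'
from h import *
d=imaging.get_image("scene"); np.savez("scene2.npz",**d)
for n in("scene1","scene2"):
    Q=cloud(np.load(n+".npz"))
    for a,b in((30,60),(60,90),(97,125)):
        q=Q[(Q[...,1]<-225)&(Q[...,1]>-285)&(Q[...,0]>495)&(Q[...,0]<560)&(Q[...,2]>a)&(Q[...,2]<b)]
        print(n,a,len(q),np.median(q,0).round(1),q.min(0).round(0),q.max(0).round(0))
im=[cv2.resize(np.load(n+".npz")["pixels"][130:230,265:365,::-1],None,fx=4,fy=4,interpolation=cv2.INTER_CUBIC) for n in("scene1","scene2")]
cv2.imwrite("pics/s2.png",np.hstack(im))
E
```

```text
scene1 30 43 [ 526.6 -262.3   45.2] [ 522. -278.   31.] [ 530. -249.   60.]
scene1 60 44 [ 526.5 -261.1   74.8] [ 522. -275.   60.] [ 531. -246.   89.]
scene1 97 7 [ 525.4 -246.3  111.4] [ 522. -248.  102.] [ 528. -243.  122.]
scene2 30 48 [ 526.3 -260.1   46.2] [ 523. -277.   32.] [ 530. -247.   59.]
scene2 60 57 [ 526.6 -258.2   75.6] [ 524. -275.   60.] [ 530. -244.   90.]
scene2 97 18 [ 526.2 -244.9  113.1] [ 523. -250.   98.] [ 531. -242.  124.]
```

View pics/s2.png

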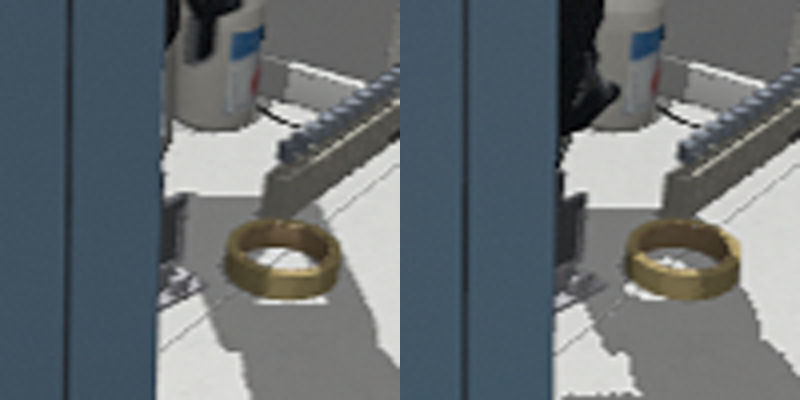

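Request:
arm_command:
  deltas:
    - [0,0,0,0,0,0.3,1]
    - [0,0,0,0,0,0.6,1]
    - [0,0,0,0,0,0.9,1]
    - [0,0,0,0,0,1.2,1]
    - [0,0,0,0,0,1.2,1]

```text
clock: 3.52
tcp_pos: [522.2, -221.7, 110.4]
orientation: [180.0, 0.0, 94.1]
contact_force: [-0.4, -0.3, -0.5]
grip_width: 0.1
grip_force: 0.0
```

```bash
python3 - <<'E'
from h import *
s=status.get_state(); print({k:np.round(v,2).tolist() for k,v in s.items()})
d=imaging.get_image("scene"); np.savez("scene3.npz",**d); t=imaging.get_image("top"); np.savez("top3.npz",**t)
for n in("scene2","scene3"):
    Q=cloud(np.load(n+".npz"))
    q=Q[(Q[...,1]<-236)&(Q[...,1]>-285)&(Q[...,0]>510)&(Q[...,0]<545)&(Q[...,2]>15)]; print(n,np.histogram(q[:,2],np.arange(15,140,5))[0])
for n in("top2","top3"):
    Q=cloud(np.load(n+".npz"))
    q=Q[(Q[...,1]<-190)&(Q[...,1]>-285)&(Q[...,0]>510)&(Q[...,0]<545)&(Q[...,2]>60)&(Q[...,2]<150)]; print(n,len(q),q.round(0).tolist()[:14])
E
```

```text
{'clock': 3.52, 'joint_pos': [-34.27, 20.52, 92.41, -0.0, 67.04, -38.37], 'joint_vel': [0.07, 0.38, 0.38, 0.07, -0.14, 0.04], 'joint_efforts': [0.01, -48.05, -26.75, -0.0, 0.04, -0.0], 'tcp_pos': [522.18, -221.7, 110.38], 'orientation': [179.97, 0.02, 94.11], 'contact_force': [-0.44, -0.31, -0.53], 'ft_torque': [-0.04, 0.06, -0.04], 'grip_force': 0.0, 'grip_width': 0.12}
scene2 [ 9 13  4  7 10  5 10  7  9 10  9  8  9 10 11 10  6  2  4  2  3  5  0  0]
scene3 [11 10  1 10  8  8  8  9  8  8 11  9  9  9  8 14  5  3  1  4  3  3  2  0]
top2 31 [[529.0, -198.0, 119.0], [529.0, -200.0, 125.0], [529.0, -202.0, 125.0], [529.0, -195.0, 95.0], [527.0, -196.0, 113.0], [527.0, -198.0, 120.0], [526.0, -200.0, 123.0], [526.0, -202.0, 122.0], [527.0, -193.0, 93.0], [527.0, -195.0, 96.0], [525.0, -196.0, 111.0], [524.0, -197.0, 122.0], [523.0, -199.0, 127.0], [524.0, -203.0, 120.0]]
top3 35 [[529.0, -197.0, 124.0], [529.0, -200.0, 123.0], [529.0, -202.0, 123.0], [529.0, -205.0, 122.0], [530.0, -196.0, 92.0], [527.0, -195.0, 116.0], [526.0, -197.0, 121.0], [526.0, -200.0, 124.0], [527.0, -203.0, 119.0], [526.0, -205.0, 124.0], [527.0, -196.0, 93.0], [526.0, -197.0, 106.0], [524.0, -197.0, 122.0], [524.0, -200.0, 123.0]]
```

```bash
python3 - <<'E'
from h import *
d=np.load("scene0.npz"); print(proj(d,[207,-509.5,195])); Q=cloud(d)
m=(np.abs(Q[...,0]-207)<120)&(np.abs(Q[...,1]+509)<120)&(Q[...,2]>170)
for z in range(170,420,15):
    q=Q[m&(Q[...,2]>=z)&(Q[...,2]<z+15)]
    if len(q): print(z,len(q),q.min(0).round(0),q.max(0).round(0),np.median(q,0).round(0))
cv2.imwrite("pics/s0z.png",cv2.resize(d["pixels"][60:200,400:512,::-1],None,fx=4,fy=4,interpolation=cv2.INTER_CUBIC))
E
```

```text
(np.float64(452.05900300002304), np.float64(168.99492033947442))
170 324 [ 250. -628.  170.] [ 327. -389.  175.] [ 307. -494.  171.]
230 3 [ 184. -467.  244.] [ 190. -459.  245.] [ 188. -465.  245.]
245 50 [ 178. -555.  245.] [ 230. -455.  260.] [ 188. -460.  253.]
260 75 [ 177. -554.  260.] [ 233. -452.  275.] [ 190. -459.  266.]
275 25 [ 175. -469.  275.] [ 196. -447.  289.] [ 184. -456.  280.]
290 73 [ 167. -549.  291.] [ 207. -435.  305.] [ 181. -443.  298.]
305 66 [ 168. -500.  305.] [ 210. -433.  320.] [ 180. -446.  314.]
320 113 [ 169. -565.  320.] [ 227. -435.  335.] [ 184. -448.  328.]
335 138 [ 169. -534.  335.] [ 226. -438.  349.] [ 187. -458.  343.]
350 104 [ 168. -512.  350.] [ 236. -467.  365.] [ 191. -476.  361.]
365 192 [ 169. -524.  365.] [ 239. -467.  380.] [ 190. -477.  372.]
380 195 [ 168. -519.  380.] [ 240. -466.  395.] [ 189. -477.  387.]
395 225 [ 168. -533.  395.] [ 242. -468.  410.] [ 191. -481.  403.]
410 157 [ 167. -522.  410.] [ 239. -466.  425.] [ 190. -479.  419.]
```

View pics/s0z.png

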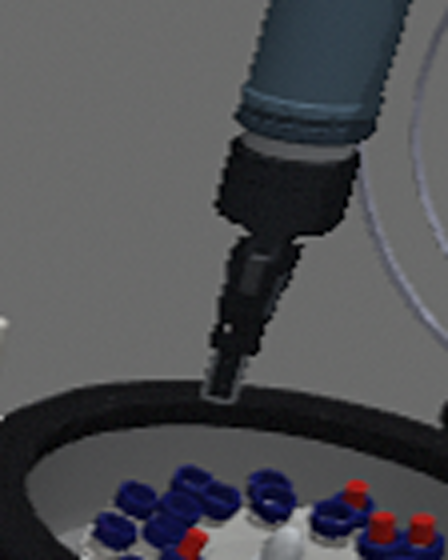

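```bash
python3 - <<'E'
from h import *
d=np.load("scene0.npz"); Q=cloud(d)
for z in (195,208,220,230,240): print(z,np.round(proj(d,[188,-463,z]),1))
for v in range(140,166,2): print(v,[f"{Q[v,u,0]:.0f},{Q[v,u,1]:.0f},{Q[v,u,2]:.0f}" for u in range(448,464,3)])
E
```

```text
195 [448.8 176.3]
208 [450.  172.1]
220 [451.1 168.1]
230 [452.1 164.8]
240 [453.1 161.5]
140 ['354,-733,175', '343,-731,179', '189,-438,308', '233,-545,265', '226,-547,267', '171,-445,313']
142 ['352,-733,168', '341,-731,173', '186,-435,304', '231,-543,261', '223,-544,263', '168,-444,308']
144 ['351,-734,161', '340,-734,165', '186,-437,298', '181,-442,299', '175,-445,300', '168,-446,302']
146 ['350,-738,153', '341,-739,156', '185,-438,293', '178,-439,295', '173,-444,296', '167,-448,297']
148 ['345,-731,149', '337,-735,151', '191,-454,281', '184,-456,283', '171,-442,292', '213,-551,247']
150 ['346,-735,140', '336,-736,144', '190,-455,275', '185,-460,276', '180,-464,276', '303,-749,153']
152 ['343,-734,134', '198,-458,265', '188,-454,270', '181,-453,273', '179,-467,270', '302,-750,146']
154 ['342,-737,126', '196,-456,261', '189,-458,263', '181,-457,266', '177,-466,265', '298,-745,141']
156 ['287,-627,171', '194,-457,255', '187,-458,258', '180,-459,260', '266,-661,170', '298,-751,132']
158 ['278,-614,171', '194,-458,250', '185,-456,254', '181,-465,253', '258,-648,169', '252,-653,171']
160 ['271,-604,170', '267,-613,169', '188,-465,244', '180,-464,248', '250,-633,170', '246,-644,169']
162 ['272,-609,161', '266,-614,162', '259,-618,164', '251,-621,166', '247,-630,166', '241,-636,166']
164 ['271,-610,154', '264,-613,156', '258,-619,157', '253,-629,156', '246,-633,158', '239,-636,160']
```

In scene0 the open fingertips are at z ≈ 244, but the state implies 208. The fingers therefore sit about 34 mm higher than the reported TCP, so they closed above the grip. I'll open, go lower and try again.

Request:
arm_command:
  deltas:
    - [0,0,0,0.2,0,0,-1]
    - [0,0,0,0.4,0,0,-1]
    - [0,0,0,0.4,0,0,-1]
    - [0,0,0,0.4,0,0,-1]
    - [0,0,0,0.4,0,0,-1]

```text
clock: 4.25
tcp_pos: [525.9, -221.6, 110.0]
orientation: [-180.0, -0.0, 94.1]
contact_force: [0.1, -0.4, 0.7]
grip_width: 85.6
grip_force: 0.0
```

Request:
arm_command:
  deltas:
    - [0,0,0,0,0,-1.2,-1]
    - [0,0,0,0,0,-2.4,-1]
    - [0,0,0,0,0,-3.6,-1]
    - [0,0,0,0,0,-4.6,-1]
    - [0,0,0,0,0,-4.6,-1]

```text
clock: 4.88
tcp_pos: [525.3, -221.1, 62.7]
orientation: [-179.9, -0.1, 94.1]
contact_force: [0.1, -0.2, 0.1]
grip_width: 85.3
grip_force: 0.0
```

Request:
arm_command:
  deltas:
    - [0,0,0,0,0,0,1]
    - [0,0,0,0,0,0,1]
    - [0,0,0,0,0,0,1]
    - [0,0,0,0,0,0,1]
    - [0,0,0,0,0,0,1]

```text
clock: 5.5
tcp_pos: [526.6, -221.6, 64.4]
orientation: [179.9, 0.0, 94.1]
contact_force: [1.6, 0.6, 0.1]
grip_width: 6.5
grip_force: 61.6
```

Gripped: 6.5 mm at 62 N, with the panel centre at x ≈ 526.6. Now I'll work out the fold path.

```bash
cat > arc.py <<'E'
import numpy as np
def arc(phis,off=8,th=3.9,r=60):
    a=np.radians(th);R=np.array([[np.cos(a),-np.sin(a)],[np.sin(a),np.cos(a)]])
    g=lambda p:R@np.array([-r*np.sin(p)+off*np.cos(p),-r*np.cos(p)-off*np.sin(p)])/10
    for i in range(0,len(phis)-1,5):
        b=g(np.radians(phis[i])); print([[0,0,round(phis[i]-p,2),*np.round(g(np.radians(p))-b,2)] for p in phis[i+1:i+6]])
E
python3 -c "
from arc import *; arc(np.linspace(0,145,21))"
```

```text
[[0, 0, np.float64(-7.25), np.float64(-0.76), np.float64(-0.1)], [0, 0, np.float64(-14.5), np.float64(-1.52), np.float64(-0.11)], [0, 0, np.float64(-21.75), np.float64(-2.28), np.float64(-0.02)], [0, 0, np.float64(-29.0), np.float64(-3.03), np.float64(0.16)], [0, 0, np.float64(-36.25), np.float64(-3.74), np.float64(0.43)]]
[[0, 0, np.float64(-7.25), np.float64(-0.67), np.float64(0.36)], [0, 0, np.float64(-14.5), np.float64(-1.3), np.float64(0.81)], [0, 0, np.float64(-21.75), np.float64(-1.86), np.float64(1.33)], [0, 0, np.float64(-29.0), np.float64(-2.35), np.float64(1.92)], [0, 0, np.float64(-36.25), np.float64(-2.76), np.float64(2.56)]]
[[0, 0, np.float64(-7.25), np.float64(-0.33), np.float64(0.69)], [0, 0, np.float64(-14.5), np.float64(-0.57), np.float64(1.42)], [0, 0, np.float64(-21.75), np.float64(-0.71), np.float64(2.17)], [0, 0, np.float64(-29.0), np.float64(-0.76), np.float64(2.93)], [0, 0, np.float64(-36.25), np.float64(-0.71), np.float64(3.7)]]
[[0, 0, np.float64(-7.25), np.float64(0.14), np.float64(0.75)], [0, 0, np.float64(-14.5), np.float64(0.38), np.float64(1.48)], [0, 0, np.float64(-21.75), np.float64(0.71), np.float64(2.17)], [0, 0, np.float64(-29.0), np.float64(1.12), np.float64(2.82)], [0, 0, np.float64(-36.25), np.float64(1.61), np.float64(3.4)]]
```

Request:
arm_command:
  deltas:
    - [0,0,0,0,0,0.5,1]
    - [0,0,0,0,0,1.0,1]
    - [0,0,0,0,0,1.5,1]
    - [0,0,0,0,0,2.0,1]
    - [0,0,0,0,0,2.0,1]

```text
clock: 6.12
tcp_pos: [526.2, -221.6, 84.5]
orientation: [180.0, 0.0, 94.1]
contact_force: [3.5, 1.1, -2.1]
grip_width: 7.0
grip_force: 61.2
```

Request:
arm_command:
  deltas:
    - [0,0,-7.25,-0.76,-0.1,0,1]
    - [0,0,-14.5,-1.52,-0.11,0,1]
    - [0,0,-21.75,-2.28,-0.02,0,1]
    - [0,0,-29,-3.03,0.16,0,1]
    - [0,0,-36.25,-3.74,0.43,0,1]

```text
clock: 6.75
tcp_pos: [487.7, -217.5, 83.8]
orientation: [-180.0, 0.1, 57.7]
contact_force: [1.4, -0.8, -2.7]
grip_width: 6.7
grip_force: 60.9
```

Request:
arm_command:
  deltas:
    - [0,0,-7.25,-0.67,0.36,-0.4,1]
    - [0,0,-14.5,-1.3,0.81,-0.8,1]
    - [0,0,-21.75,-1.86,1.33,-1.2,1]
    - [0,0,-29,-2.35,1.92,-1.6,1]
    - [0,0,-36.25,-2.76,2.56,-1.9,1]

```text
clock: 7.38
tcp_pos: [460.5, -192.5, 64.9]
orientation: [179.9, 0.1, 21.4]
contact_force: [1.1, -3.2, -1.7]
grip_width: 6.8
grip_force: 61.0
```

Request:
arm_command:
  deltas:
    - [0,0,-7.25,-0.33,0.69,0,1]
    - [0,0,-14.5,-0.57,1.42,0,1]
    - [0,0,-21.75,-0.71,2.17,0,1]
    - [0,0,-29,-0.76,2.93,0,1]
    - [0,0,-36.25,-0.71,3.7,0,1]

```text
clock: 8.0
tcp_pos: [453.6, -156.4, 65.3]
orientation: [179.8, -0.0, -14.9]
contact_force: [0.1, -6.9, -2.4]
grip_width: 6.4
grip_force: 61.0
```

Request:
arm_command:
  deltas:
    - [0,0,-7.25,0.14,0.75,0,1]
    - [0,0,-14.5,0.38,1.48,0,1]
    - [0,0,-21.75,0.71,2.17,0,1]
    - [0,0,-29,1.12,2.82,0,1]
    - [0,0,-36.25,1.61,3.4,0,1]

```text
clock: 8.62
tcp_pos: [469.7, -123.2, 65.3]
orientation: [179.8, -0.2, -51.1]
contact_force: [-1.9, -9.9, -2.3]
grip_width: 6.7
grip_force: 61.2
```

```bash
python3 - <<'E'
from h import *
s=status.get_state(); print(np.round(s["joint_pos"],0),np.round(s["contact_force"],1),np.round(s["ft_torque"],2))
t=imaging.get_image("top"); np.savez("top4.npz",**t)
cv2.imwrite("pics/t4.png",cv2.resize(t["pixels"][150:240,200:360,::-1],None,fx=5,fy=5,interpolation=cv2.INTER_CUBIC))
E
```

```text
[-28.  16. 107.  -0.  57. 114.] [-1.9 -9.9 -2.3] [-1.61  0.15 -0.37]
```

View pics/t4.png

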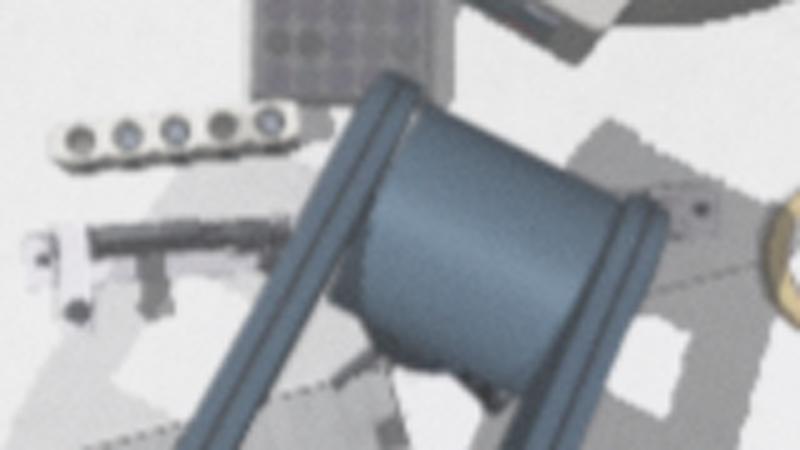

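The top view shows the end panel swung off its place: the right rail end at crop (700,208) is bare and the middle panel is still in line. Next I release it and go over to pushing.

Request:
arm_command:
  deltas:
    - [0,0,0,0,0,0,0.3]
    - [0,0,0,0,0,0,0.3]
    - [0,0,0,0,0,0,0.3]
    - [0,0,0,0,0,2.5,0.3]
    - [0,0,0,0,0,5.5,0.3]

```text
clock: 9.3
tcp_pos: [469.1, -120.2, 120.0]
orientation: [179.9, 0.1, -50.9]
contact_force: [0.3, 0.2, 0.1]
grip_width: 30.6
grip_force: 0.0
```

Request:
arm_command:
  deltas:
    - [0,0,10,-0.5,-0.4,0.5,1]
    - [0,0,20,-1,-0.8,0.5,1]
    - [0,0,30,-1.5,-1.2,0.5,1]
    - [0,0,40,-2,-1.5,0.5,1]
    - [0,0,50,-2.5,-1.7,0.5,1]

```text
clock: 9.93
tcp_pos: [444.6, -137.6, 125.0]
orientation: [-180.0, 0.0, -0.5]
contact_force: [-0.3, 0.1, -0.2]
grip_width: -0.2
grip_force: 0.0
```

```bash
cat > look.py <<'E'
from h import *
import sys
s=status.get_state(); print(s["clock"],np.round(s["tcp_pos"],1),np.round(s["orientation"],1))
T=imaging.get_image("top"); S=imaging.get_image("scene"); np.savez("topL.npz",**T); np.savez("sceneL.npz",**S)
for n,d in(("top",T),("scene",S)):
    Q=cloud(d)
    q=Q[(Q[...,0]>400)&(Q[...,0]<560)&(Q[...,1]>-230)&(Q[...,1]<100)&(Q[...,2]>113)&(Q[...,2]<130)]
    a=np.radians(3.9); g=q[:,:2]-[518,-102]; g=np.stack([np.cos(a)*g[:,0]+np.sin(a)*g[:,1],-np.sin(a)*g[:,0]+np.cos(a)*g[:,1]],1)
    for y in range(-130,180,15):
        w=g[(g[:,1]>=y)&(g[:,1]<y+15),0]
        if len(w)>2: print(n,y,len(w),np.percentile(w,[5,50,95]).round(0))
E
python3 look.py
```

```text
9.925 [ 444.6 -137.6  125. ] [-180.     0.    -0.5]
top -10 6 [-0.  3.  5.]
top 5 17 [-3. -0.  3.]
top 20 13 [-22.  -2.   3.]
top 35 19 [-26. -21.  -4.]
top 80 6 [1. 3. 7.]
top 95 17 [-1.  1.  5.]
top 110 18 [0. 3. 6.]
top 125 21 [-1.  2.  6.]
top 140 15 [-39. -17.   5.]
top 155 25 [-43. -35.   5.]
scene 95 20 [-4. -1.  2.]
scene 110 23 [-3. -2.  2.]
scene 125 20 [-5. -1.  3.]
scene 140 18 [-7. -1.  3.]
scene 155 28 [-44. -39.  -2.]
```

Request:
arm_command:
  deltas:
    - [0,0,2,0,0,-2,1]
    - [0,0,4,0,0,-4,1]
    - [0,0,4,0,0,-6,1]
    - [0,0,4,0,0,-6,1]
    - [0,0,4,0,0,-6,1]

```text
clock: 10.65
tcp_pos: [445.4, -137.8, 65.6]
orientation: [180.0, -0.0, 3.0]
contact_force: [-0.5, 0.0, -0.0]
grip_width: -0.2
grip_force: 0.0
```

Request:
arm_command:
  deltas:
    - [0,0,0,0.8,0.8,0,1]
    - [0,0,0,1.6,1.6,0,1]
    - [0,0,0,2.2,2.3,0,1]
    - [0,0,0,2.7,3.0,0,1]
    - [0,0,0,3.0,3.2,0,1]

```text
clock: 11.28
tcp_pos: [475.2, -104.9, 64.9]
orientation: [-180.0, 0.0, 3.2]
contact_force: [-0.3, 0.0, 0.9]
grip_width: -0.0
grip_force: 0.2
```

Request:
arm_command:
  deltas:
    - [0,0,0,0.3,0,0,1]
    - [0,0,0,0.6,0,0,1]
    - [0,0,0,0.8,0,0,1]
    - [0,0,0,1.0,0,0,1]
    - [0,0,0,1.0,0,0,1]

```text
clock: 11.9
tcp_pos: [480.6, -104.7, 64.4]
orientation: [-179.8, 0.5, 3.1]
contact_force: [-13.4, 1.0, 9.7]
grip_width: -0.0
grip_force: 6.5
```

Request:
arm_command:
  deltas:
    - [0,0,0,0.3,0,0,1]
    - [0,0,0,0.6,0,0,1]
    - [0,0,0,0.8,0,0,1]
    - [0,0,0,0.8,0,0,1]
    - [0,0,0,0.8,0,0,1]

```text
clock: 12.52
tcp_pos: [490.3, -105.0, 64.5]
orientation: [-179.9, 0.3, 3.1]
contact_force: [-9.0, 2.7, 4.7]
grip_width: -0.1
grip_force: 4.5
```

Request:
arm_command:
  deltas:
    - [0,0,0,0.3,0,0,1]
    - [0,0,0,0.6,0,0,1]
    - [0,0,0,0.9,0,0,1]
    - [0,0,0,0.9,0,0,1]
    - [0,0,0,0.9,0,0,1]

```text
clock: 13.15
tcp_pos: [492.4, -104.1, 64.1]
orientation: [-179.8, 1.0, 3.2]
contact_force: [-29.2, 0.7, 20.5]
grip_width: -0.2
grip_force: 14.8
```

Request:
arm_command:
  deltas:
    - [0,0,0,-1.5,0,0,1]
    - [0,0,0,-3,0,0,1]
    - [0,0,0,-3,0,2,1]
    - [0,0,0,-3,0,5,1]
    - [0,0,0,-3,0,7,1]

```text
clock: 13.78
tcp_pos: [473.0, -106.3, 136.5]
orientation: [179.9, -0.2, 3.1]
contact_force: [0.1, -0.1, 0.3]
grip_width: 0.1
grip_force: 0.0
```

```bash
python3 look.py; python3 - <<'E'
from h import *
T=np.load("topL.npz"); S=np.load("sceneL.npz")
a=cv2.resize(T["pixels"][150:230,200:360,::-1],None,fx=4,fy=4); b=cv2.resize(S["pixels"][170:240,200:360,::-1],None,fx=4,fy=4)
cv2.imwrite("pics/L.png",np.vstack([a,b]))
E
```

```text
13.775 [ 473.  -106.3  136.5] [179.9  -0.2   3.1]
top 80 6 [-1.  3.  7.]
top 95 19 [-1.  2.  5.]
top 110 19 [-0.  3.  6.]
top 125 20 [-1.  2.  7.]
top 140 17 [-41. -25.   5.]
top 155 21 [-43. -34.   7.]
scene 80 4 [-1. -0.  4.]
scene 95 18 [-5. -1.  1.]
scene 110 23 [-5. -2.  4.]
scene 125 21 [-5. -2.  3.]
scene 140 17 [-8. -1.  4.]
scene 155 28 [-45. -38.  -5.]
```

View pics/L.png

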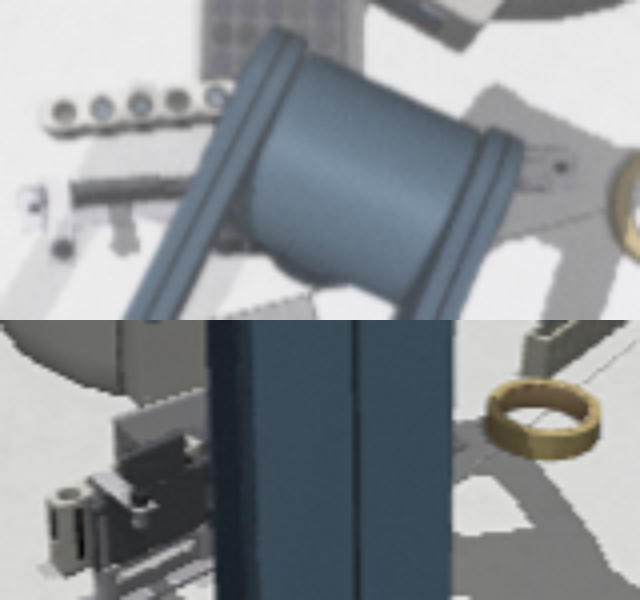

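The arm covers the folded pair, so I'll check it by the pinch width of both grips, which should be about 24 mm.

Request:
arm_command:
  deltas:
    - [0,0,9,0.4,0,0,-1]
    - [0,0,18,0.8,0.1,0,-1]
    - [0,0,27,1.2,0.1,0,-1]
    - [0,0,36,1.6,0.2,0,-1]
    - [0,0,45,1.9,0.2,0,-1]

```text
clock: 14.5
tcp_pos: [490.9, -103.6, 133.9]
orientation: [-180.0, -0.0, 48.4]
contact_force: [-1.0, -0.2, 0.0]
grip_width: 85.5
grip_force: 0.0
```

Request:
arm_command:
  deltas:
    - [0,0,9,0.4,0,0,-1]
    - [0,0,18,0.8,0.1,0,-1]
    - [0,0,27,1.2,0.1,0,-1]
    - [0,0,36,1.6,0.1,0,-1]
    - [0,0,45,1.9,0.2,0,-1]

```text
clock: 15.12
tcp_pos: [510.0, -101.7, 133.8]
orientation: [-180.0, -0.0, 93.4]
contact_force: [1.0, -0.4, -0.6]
grip_width: 85.4
grip_force: 0.0
```

Request:
arm_command:
  deltas:
    - [0,0,0.5,0,0,-2,-1]
    - [0,0,0.5,0,0,-4,-1]
    - [0,0,0.5,0,0,-6,-1]
    - [0,0,0.5,0,0,-7,-1]
    - [0,0,0.5,0,0,-7,-1]

```text
clock: 15.75
tcp_pos: [509.3, -101.5, 64.0]
orientation: [-179.9, -0.1, 93.6]
contact_force: [-0.6, 0.1, 0.4]
grip_width: 85.3
grip_force: 0.0
```

Request:
arm_command:
  deltas:
    - [0,0,0,0,0,0,1]
    - [0,0,0,0,0,0,1]
    - [0,0,0,0,0,0,1]
    - [0,0,0,0,0,0,1]
    - [0,0,0,0,0,0,1]

```text
clock: 16.38
tcp_pos: [513.9, -102.0, 66.3]
orientation: [179.6, 0.1, 93.5]
contact_force: [12.7, 2.3, -1.1]
grip_width: 16.5
grip_force: 62.3
```

```bash
python3 -c "
from arc import *; arc(np.linspace(0,145,21),off=12)" | sed 's/np.float64//g'
```

```text
[[0, 0, (-7.25), (-0.76), (-0.16)], [0, 0, (-14.5), (-1.53), (-0.21)], [0, 0, (-21.75), (-2.3), (-0.17)], [0, 0, (-29.0), (-3.06), (-0.04)], [0, 0, (-36.25), (-3.8), (0.19)]]
[[0, 0, (-7.25), (-0.7), (0.32)], [0, 0, (-14.5), (-1.36), (0.73)], [0, 0, (-21.75), (-1.96), (1.22)], [0, 0, (-29.0), (-2.49), (1.78)], [0, 0, (-36.25), (-2.95), (2.4)]]
[[0, 0, (-7.25), (-0.38), (0.68)], [0, 0, (-14.5), (-0.66), (1.39)], [0, 0, (-21.75), (-0.86), (2.14)], [0, 0, (-29.0), (-0.96), (2.91)], [0, 0, (-36.25), (-0.96), (3.68)]]
[[0, 0, (-7.25), (0.1), (0.77)], [0, 0, (-14.5), (0.29), (1.52)], [0, 0, (-21.75), (0.57), (2.24)], [0, 0, (-29.0), (0.95), (2.91)], [0, 0, (-36.25), (1.41), (3.54)]]
```

Request:
arm_command:
  deltas:
    - [0,0,-7.25,-0.69,-0.16,0,1]
    - [0,0,-14.5,-1.38,-0.21,0,1]
    - [0,0,-21.75,-2.05,-0.17,0,1]
    - [0,0,-29,-2.76,-0.04,0,1]
    - [0,0,-36.25,-3.45,0.19,0,1]

```text
clock: 17.0
tcp_pos: [478.6, -99.2, 66.2]
orientation: [179.7, -0.2, 57.0]
contact_force: [10.0, 5.3, -0.2]
grip_width: 16.5
grip_force: 59.5
```

Request:
arm_command:
  deltas:
    - [0,0,-7.25,-0.7,0.32,0,1]
    - [0,0,-14.5,-1.36,0.73,0,1]
    - [0,0,-21.75,-1.96,1.22,0,1]
    - [0,0,-29,-2.49,1.78,0,1]
    - [0,0,-36.25,-2.95,2.4,0,1]

```text
clock: 17.62
tcp_pos: [450.9, -75.8, 66.2]
orientation: [179.8, -0.5, 20.8]
contact_force: [15.5, 2.6, -7.2]
grip_width: 15.9
grip_force: 58.8
```

Request:
arm_command:
  deltas:
    - [0,0,-7.25,-0.38,0.68,0,1]
    - [0,0,-14.5,-0.66,1.39,0,1]
    - [0,0,-21.75,-0.86,2.14,0,1]
    - [0,0,-29,-0.96,2.91,0,1]
    - [0,0,-36.25,-0.96,3.68,0,1]

```text
clock: 18.25
tcp_pos: [442.3, -40.7, 66.3]
orientation: [-180.0, -0.7, -15.5]
contact_force: [15.2, -5.3, -11.3]
grip_width: 15.9
grip_force: 58.8
```

Request:
arm_command:
  deltas:
    - [0,0,-7.25,0.15,0.77,0,1]
    - [0,0,-14.5,0.4,1.52,0,1]
    - [0,0,-21.75,0.75,2.24,0,1]
    - [0,0,-29,1.15,2.91,0,1]
    - [0,0,-36.25,1.65,3.5,0,1]

```text
clock: 18.88
tcp_pos: [456.1, -6.8, 66.2]
orientation: [-179.9, -0.4, -51.7]
contact_force: [3.7, -11.1, -0.7]
grip_width: 15.7
grip_force: 60.9
```

```bash
python3 -c "
from h import *
s=status.get_state(); print(np.round(s['joint_pos'],0),np.round(s['ft_torque'],2))"
```

```text
[-15.  13. 111.  -0.  56. 127.] [-1.35 -0.83 -0.24]
```

Request:
arm_command:
  deltas:
    - [0,0,0,0,0,0,0.1]
    - [0,0,0,0,0,0,0.1]
    - [0,0,0,0,0,0,0.1]
    - [0,0,0,0,0,2.5,0.1]
    - [0,0,0,0,0,6,0.1]

```text
clock: 19.5
tcp_pos: [451.5, -3.6, 124.8]
orientation: [179.9, 0.2, -51.4]
contact_force: [0.8, -0.1, -0.1]
grip_width: 38.6
grip_force: 0.0
```

Request:
arm_command:
  deltas:
    - [0,0,10,-0.7,-0.5,0.5,1]
    - [0,0,20,-1.4,-1.0,0.5,1]
    - [0,0,30,-2.1,-1.5,0.5,1]
    - [0,0,40,-2.8,-2,0.5,1]
    - [0,0,50,-3.2,-2.1,0.5,1]

```text
clock: 20.12
tcp_pos: [420.1, -25.0, 129.9]
orientation: [-180.0, 0.0, -1.1]
contact_force: [-0.7, 0.1, 0.1]
grip_width: 0.1
grip_force: 0.0
```

```bash
python3 look.py; python3 - <<'E'
from h import *
T=np.load("topL.npz"); S=np.load("sceneL.npz")
a=cv2.resize(T["pixels"][150:230,200:360,::-1],None,fx=4,fy=4); b=cv2.resize(S["pixels"][170:240,200:360,::-1],None,fx=4,fy=4)
cv2.imwrite("pics/M.png",np.vstack([a,b]))
E
```

```text
20.125 [420.1 -25.  129.9] [-180.     0.    -1.1]
top 80 5 [-1.  4.  7.]
top 95 18 [-1.  2.  5.]
top 110 8 [3. 5. 6.]
scene 95 20 [-4. -2.  1.]
scene 110 26 [-57.  -2.   4.]
scene 125 35 [-67.  -4.   1.]
scene 140 21 [-93.  -2.   4.]
scene 155 29 [-46. -39.  -8.]
```

View pics/M.png

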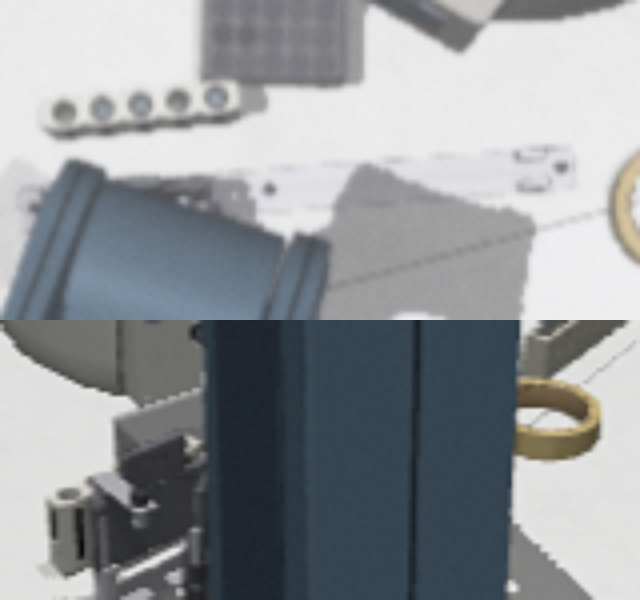

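The rail is now bare along the middle and end spans, from crop (270,190) to (560,165). The pair has therefore swung round to the fixed panel's side and stands partly folded, hidden under the arm. Next comes the push with shut fingers.

Request:
arm_command:
  deltas:
    - [0,0,2.5,0,0,-2,1]
    - [0,0,5,0,0,-4,1]
    - [0,0,5,0,0,-6.4,1]
    - [0,0,5,0,0,-6.4,1]
    - [0,0,5,0,0,-6.4,1]

```text
clock: 20.85
tcp_pos: [421.3, -25.0, 66.6]
orientation: [180.0, -0.0, 3.5]
contact_force: [-0.6, -0.3, 0.2]
grip_width: -0.1
grip_force: 0.0
```

Request:
arm_command:
  deltas:
    - [0,0,0,0.8,0.8,0,1]
    - [0,0,0,1.6,1.6,0,1]
    - [0,0,0,2.3,2.4,0,1]
    - [0,0,0,2.9,3.2,0,1]
    - [0,0,0,3.2,3.8,0,1]

```text
clock: 21.48
tcp_pos: [453.2, 13.6, 65.9]
orientation: [180.0, 0.0, 3.6]
contact_force: [-1.3, -2.4, -0.7]
grip_width: 0.3
grip_force: 1.1
```

Request:
arm_command:
  deltas:
    - [0,0,0,0.3,0,0,1]
    - [0,0,0,0.6,0,0,1]
    - [0,0,0,0.9,0,0,1]
    - [0,0,0,1.2,0,0,1]
    - [0,0,0,1.2,0,0,1]

```text
clock: 22.1
tcp_pos: [459.5, 15.2, 64.7]
orientation: [-179.7, 0.6, 3.6]
contact_force: [-11.6, 5.6, 4.4]
grip_width: 0.1
grip_force: 5.2
```

Request:
arm_command:
  deltas:
    - [0,0,0,0.2,0,0,1]
    - [0,0,0,0.4,0,0,1]
    - [0,0,0,0.6,0,0,1]
    - [0,0,0,0.8,0,0,1]
    - [0,0,0,0.8,0,0,1]

```text
clock: 22.72
tcp_pos: [464.9, 14.6, 64.9]
orientation: [-179.8, 0.9, 3.7]
contact_force: [-22.0, 1.7, 15.7]
grip_width: -0.0
grip_force: 11.1
```

Request:
arm_command:
  deltas:
    - [0,0,0,0.2,0,0,1]
    - [0,0,0,0.4,0,0,1]
    - [0,0,0,0.6,0,0,1]
    - [0,0,0,0.6,0,0,1]
    - [0,0,0,0.6,0,0,1]

```text
clock: 23.35
tcp_pos: [464.6, 14.7, 64.9]
orientation: [-179.8, 1.5, 3.7]
contact_force: [-40.7, -1.1, 33.3]
grip_width: 0.1
grip_force: 20.5
```

```bash
python3 look.py
```

```text
23.35 [464.6  14.7  64.9] [-179.8    1.5    3.7]
scene 125 57 [-48. -29.  -0.]
scene 140 43 [-35. -17.   3.]
scene 155 29 [-45. -37.   3.]
scene 170 4 [-26. -23. -21.]
```

Force rose to 41 N with no further travel, so it is at the stop. I'll back off and check.

Request:
arm_command:
  deltas:
    - [0,0,0,-1.5,0,0,1]
    - [0,0,0,-4,0,0,1]
    - [0,0,0,-4,0,3,1]
    - [0,0,0,-4,0,8,1]
    - [0,0,0,-4,-4,12,1]

```text
clock: 24.08
tcp_pos: [440.0, -26.0, 188.1]
orientation: [-180.0, -0.2, 3.8]
contact_force: [1.2, 0.2, -0.0]
grip_width: -0.1
grip_force: 0.0
```

Request:
arm_command:
  deltas:
    - [0,0,0,0,-6,2,1]
    - [0,0,0,0,-12,4,1]
    - [0,0,0,0,-18,6,1]
    - [0,0,0,0,-24,6,1]
    - [0,0,0,0,-30,6,1]

```text
clock: 24.7
tcp_pos: [439.4, -329.8, 246.8]
orientation: [179.9, -0.2, 3.6]
contact_force: [1.4, -0.5, 0.3]
grip_width: -0.2
grip_force: 0.0
```

```bash
python3 look.py; python3 - <<'E'
from h import *
a=np.radians(3.9)
for n in("topL","sceneL"):
    Q=cloud(np.load(n+".npz")); q=Q[(Q[...,0]>380)&(Q[...,0]<560)&(Q[...,1]>-110)&(Q[...,1]<110)&(Q[...,2]>40)&(Q[...,2]<130)]
    g=q[:,:2]-[518,-102]; g=np.stack([np.cos(a)*g[:,0]+np.sin(a)*g[:,1],-np.sin(a)*g[:,0]+np.cos(a)*g[:,1]],1)
    for lo,hi in((60,90),(113,130)):
        for y in range(40,190,15):
            m=(g[:,1]>=y)&(g[:,1]<y+15)&(q[:,2]>lo)&(q[:,2]<hi)
            if m.sum()>2: print(n,lo,y,m.sum(),np.percentile(g[m,0],[2,10,50,90]).round(0))
# bystanders: compare before/after colour patches centroids by depth height
for n in("top0","topL"):
    Q=cloud(np.load(n+".npz"))
    for b,(x,y,z,r) in dict(rack=(568,3,60,40),caps=(626,-93,41,45),tape=(541,-373,24,45),timer=(433,146,19,30)).items():
        q=Q[(abs(Q[...,0]-x)<60)&(abs(Q[...,1]-y)<75)&(Q[...,2]>z-9)&(Q[...,2]<z+9)]; print(n,b,len(q),np.median(q[:,:2],0).round(0))
E
```

```text
24.7 [ 439.4 -329.8  246.8] [179.9  -0.2   3.6]
top 65 12 [-23.  -8.  -3.]
top 80 24 [-30.  -9.   6.]
top 95 54 [-32. -14.   4.]
top 110 63 [-33. -15.   6.]
top 125 57 [-32. -13.   5.]
top 140 26 [-36. -16.   5.]
top 155 21 [-40. -34.  -0.]
top 170 4 [-23. -21. -20.]
scene 65 9 [-29. -12.  -3.]
scene 80 19 [-37. -16.  -7.]
scene 95 60 [-35. -18.   1.]
scene 110 48 [-35. -17.  -0.]
scene 125 58 [-35. -18.   0.]
scene 140 47 [-35. -17.   3.]
scene 155 29 [-44. -39.  -5.]
scene 170 5 [-26. -24. -22.]
topL 60 55 39 [-33. -31. -14.  -2.]
topL 60 70 6 [-36. -35.   2.   6.]
topL 60 85 14 [-33. -33. -17.  -1.]
topL 60 100 17 [-33. -33. -17.  -1.]
topL 60 115 19 [-33. -33.  -1.  50.]
topL 60 130 20 [-33. -33. -17.  51.]
topL 60 145 15 [-33. -32. -10.  50.]
topL 60 160 17 [-30. -25. -18.  20.]
topL 60 175 3 [-29. -28. -25. -16.]
topL 113 70 20 [-24. -14.  -8.  -3.]
topL 113 85 35 [-32. -30. -14.   4.]
topL 113 100 55 [-33. -31. -13.   4.]
topL 113 115 62 [-33. -31. -14.   4.]
topL 113 130 54 [-32. -31. -14.   4.]
topL 113 145 21 [-42. -40. -33.   1.]
topL 113 160 10 [-40. -40. -33. -12.]
topL 
[... 172 characters left out ...]
6. -34. -33.]
sceneL 60 130 40 [-36. -35. -34. -32.]
sceneL 60 145 58 [-36. -35. -33.  48.]
sceneL 60 160 80 [-37. -35. -31.   9.]
sceneL 60 175 40 [-32. -30. -26. -22.]
sceneL 113 70 21 [-35. -30. -12.  -6.]
sceneL 113 85 28 [-37. -35. -18.  -1.]
sceneL 113 100 55 [-35. -35. -19.  -1.]
sceneL 113 115 54 [-35. -34. -17.  -0.]
sceneL 113 130 64 [-36. -35. -17.  -1.]
sceneL 113 145 27 [-45. -42. -20.   1.]
sceneL 113 160 21 [-44. -43. -38.  -8.]
sceneL 113 175 5 [-26. -26. -24. -22.]
top0 rack 346 [571.   0.]
top0 caps 899 [628. -88.]
top0 tape 284 [ 525. -379.]
top0 timer 508 [436. 147.]
topL rack 327 [572.   3.]
topL caps 899 [628. -90.]
topL tape 255 [ 530. -368.]
topL timer 507 [436. 147.]
```

The outer face sits parallel to the fixed panel at guard x ≈ -34 to -35. Three evenly spaced layers are visible and the bystanders are where they were. Handing in.

```bash
python3 -c "
from rig import workorder
print(workorder.hand_in())"
```

```text
the job is handed in; nothing more can be done
None
```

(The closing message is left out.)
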